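# Move the scent bottles to the white rack in reverse order

## Task

Move the four scent bottles from the brown wooden rack to the white rack, one to each stall, in reverse order: the bottle that starts leftmost goes in the rightmost stall, the second from the left goes second from the right, and so on. Handle them gently, without tipping over or dropping any, and leave each standing upright on the floor of its stall.

Things in the scene. Friction and masses are not known exactly. Their poses are not given: they have to be found in the camera images.
- square_mid (a point): scent bottle, square: amber glass block 44 x 44 mm and 70 mm tall with a round steel cap (24 mm across, 26 mm high) on top; 96 mm tall in all, 200 g. Stands upright. This point is on its upright axis, half-way up, 48 mm above its underside (on the glass); axes: z up, x and y along its sides (for round glass, arbitrary).
- round_mid (a point): scent bottle, round: amber glass cylinder 46 mm across and 66 mm tall with a steel ball stopper (26 mm across) on top; 94 mm tall in all, 170 g. Stands upright. This point is on its upright axis, half-way up, 47 mm above its underside (on the glass); axes: z up, x and y along its sides (for round glass, arbitrary).
- slim_mid (a point): scent bottle, slim: amber glass cylinder 34 mm across and 80 mm tall with a round steel cap (24 mm across, 24 mm high) on top; 104 mm tall in all, 120 g. Stands upright. This point is on its upright axis, half-way up, 52 mm above its underside (on the glass); axes: z up, x and y along its sides (for round glass, arbitrary).
- oblong_mid (a point): scent bottle, oblong: flat amber glass block 28 mm along its own x, 50 mm along its own y and 68 mm tall, with an oblong steel cap (18 x 26 mm, 24 mm high) on top; 92 mm tall in all, 180 g. Stands upright. This point is on its upright axis, half-way up, 46 mm above its underside (on the glass); axes: z up, x and y along its sides (for round glass, arbitrary).
- pad_square: cork pad 70 mm along x, 66 mm along y, 4 mm thick, fixed on the brown wooden rack, on which the square bottle stands at the start (within about 5 mm of its centre); it stays when the bottle is taken and so marks that bottle's place in the starting row. Origin at the centre of its underside.
- pad_round: cork pad 70 mm along x, 66 mm along y, 4 mm thick, fixed on the brown wooden rack, on which the round bottle stands at the start (within about 5 mm of its centre); it stays when the bottle is taken and so marks that bottle's place in the starting row. Origin at the centre of its underside.
- pad_slim: cork pad 70 mm along x, 66 mm along y, 4 mm thick, fixed on the brown wooden rack, on which the slim bottle stands at the start (within about 5 mm of its centre); it stays when the bottle is taken and so marks that bottle's place in the starting row. Origin at the centre of its underside.
- pad_oblong: cork pad 70 mm along x, 66 mm along y, 4 mm thick, fixed on the brown wooden rack, on which the oblong bottle stands at the start (within about 5 mm of its centre); it stays when the bottle is taken and so marks that bottle's place in the starting row. Origin at the centre of its underside.
- rackA: brown wooden rack, fixed: low board 86 mm (x) by 314 mm (y), 8 mm thick, with a lip 14 mm high (from the table) along each long edge, carrying the four cork pads in a row along its y, centres at y = +114, +38, -38, -114 mm. Pad tops lie 12 mm above the table. Origin at the centre of its underside; its x points away from the robot, y to the left, turned by up to 0.1 rad. It stands in front of or behind the white rack.
- rackB: white rack, fixed, empty at the start: low tray 86 mm (x) by 314 mm (y) with four square stalls in a row along its y, centres at y = +114, +38, -38, -114 mm and x = 0. Each stall is 66 x 66 mm inside, floor 8 mm above the table, walls and dividers 10 mm thick with tops 22 mm above the table. Origin at the centre of its underside; its x points away from the robot, y to the left, turned by up to 0.1 rad.
Not all that is in view belongs to the job. Leave any blue or yellow look-alike of the part that bears square_mid alone.

How it is judged:
By the outcome, as a careful person would: the job done as asked, in the order asked, and still so for the second after the job is handed in, with the robot touching nothing.
It also fails if it takes over 96 s, if anything falls off the work surface, if the arm or the gripper's body presses on something with over 40 N, if the wrist force passes 120 N, or if a joint passes its speed limit or range.

## Robot

A 6-joint arm with a two-finger parallel gripper is mounted at the origin on the work surface. World frame = base frame: x ahead of the robot, y to its left, z up, the work surface at z = 0. Lengths are in mm, angles in rad, forces in N, time in s.
With the tool pointing down it reaches from about 425 to 925 mm from the base axis. Payload 12.5 kg.
Tool frame: the origin (TCP) lies between the finger pads; the fingertips stand 17 mm ahead of it and the grasp point (between the pads) lies 2 mm behind it; z points along the fingers, y is the line along which they close (so a half turn about z gives the same grasp; the last joint's range is limited). The gripper opens to 85 mm and grips with 20 to 120 N. Pads are 22 mm wide; open, the fingers measure 114 mm over their backs; the gripper's body (76 mm by 85 mm) begins 54 mm behind the grasp point. The pads swing forward as they close: fully open they stand 13 mm farther back than shut.
Start: joints at [1.181, 0.491, 1.559, -0, 1.092, -0.106], TCP at [174.985, 600.019, 248.327] pointing down, gripper open.
Joint ranges: [-3.1, 3.1], [-0.84, 2.19], [0.05, 2.79], [-1.13, 4.28], [0.06, 2.93], [-2.69, 2.69]. Speed limits (rad/s): [2.22, 2.22, 2.79, 3.14, 3.14, 3.14].

## Interface

Orientations are given as a unit quaternion [w, x, y, z].
In Python, from plant import robot gives the robot as it stands. Calls block until the motion is done:
- robot.movep(position, orientation): joint-space move of the TCP to a pose.
- robot.move_straight(position, rate=150, frame=None): straight line of the TCP; frame=None keeps the orientation; rate is the mean speed in mm/s.
- robot.move_j(angles): joint-space move.
- robot.grip(opening, strength=None): finger opening in mm; strength is the grip in N (None keeps the last); returns when the fingers have stopped.
- robot.hold(seconds).
- robot.solve_ik(position, orientation): joint angles nearest the present ones, or None.
- robot.state(): the state.
- robot.grab_frame(name): name is "scene" or "top" or "wrist"; returns a dict with "img" (420x560x3 uint8, blue, green, red), "depth" (420x560 float32, mm along the optical axis (not along the pixel's ray), 0 where there is no reading), "mtx" (3x3 intrinsics, pixels), "xyz" and "attitude" of the camera in the world; the wrist camera has in their place "mount" (4x4, takes a point from camera to tool coordinates, whose origin is the TCP and whose axes are the flange's). Camera axes: x right, y down, z forward; pixel columns grow to the right and rows downward; lengths in mm; the calibration is good to about 2 mm. A picture is of the moment at which its call begins: read the wrist's pose just before it.
A pose or a line that the arm cannot do raises robot.PlanningError and nothing moves.
- robot.sign_off(): hands the job in; it is judged then, once.
The state is a dict: "t": time; "qpos": joint angles; "qd": joint speeds; "joint_efforts": joint torques, N m; "position": TCP position; "ee_rot": TCP orientation; "force": force on the tool from outside, world axes, zero at the start; "ft_torque": the same for the moment, N m; "grip_width": finger opening in mm; "grasp_force": force on a finger pad.
Only numpy, scipy, OpenCV 4.12 (cv2) and the standard library are available. Lean on these libraries where they do the work, as an engineer would, in place of code of your own. Each camera call takes 0.05 s, during which the arm holds its last target. There are 200 camera calls.

## Working session

There is one attempt and no reset: what is moved stays moved. The work goes in short steps, each a Python script; the robot and the scene stay as the last script left them, time stands still between calls to the robot, and variables do not carry over. Pictures are saved under pics/ and viewed, at most 14 in all, crops included, and the job is handed in when it is done.

```bash
mkdir -p pics; ls; python3 - <<'E'
from plant import robot
import cv2,numpy as np
for n in ("top","scene"):
    f=robot.grab_frame(n); cv2.imwrite(f"pics/{n}0.png",f["img"]); np.savez(f"{n}0.npz",**f)
    print(n,f["mtx"].tolist(),f["xyz"],f["attitude"])
s=robot.state();print(s)
E
```

```text
pics
top [[389.8669655505369, 0.0, 290.2870056466427], [0.0, 389.8669655505369, 212.71696906954995], [0.0, 0.0, 1.0]] [378.4329972  -24.37325119 792.32284857] [-0.04274998  0.71548653 -0.69581833  0.04569814]
scene [[401.80967844852046, 0.0, 279.18363282190273], [0.0, 401.80967844852046, 203.13710295682785], [0.0, 0.0, 1.0]] [ 823.55603485 -461.1644182   668.97487421] [-0.34187997  0.88519734  0.2933566  -0.11612782]
{'t': 0.1, 'qpos': array([ 1.18138028e+00,  4.91505695e-01,  1.55939515e+00,  1.89036857e-05,
        1.09172207e+00, -1.05611758e-01]), 'qd': array([ 0.002418  , -0.0010406 , -0.00135981,  0.00021294,  0.0005799 ,
       -0.00015711]), 'joint_efforts': array([ 2.31116093e-03, -6.19449878e+01, -2.62024730e+01, -9.77711761e-05,
        2.91890348e-03, -2.04633682e-05]), 'position': array([174.91532475, 599.82778662, 247.77990058]), 'ee_rot': array([-1.34334193e-04,  1.41430696e-01,  9.89948025e-01, -4.97377772e-04]), 'force': array([ 0.3111137 , -0.15711782,  0.18217479]), 'ft_torque': array([-0.01813281,  0.0195172 , -0.0202645 ]), 'grasp_force': 0.0, 'grip_width': 85.49884429545159}
```

View pics/top0.png

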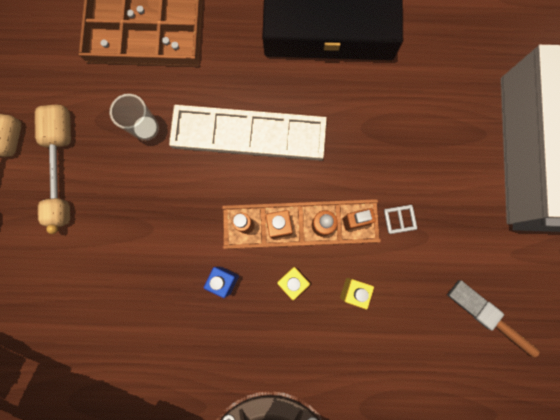

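View pics/scene0.png

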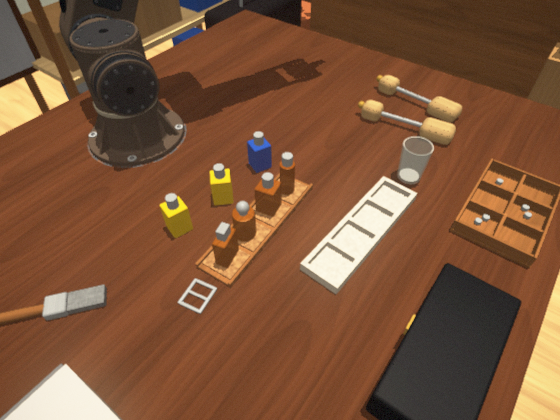

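The robot's +y is left in the top view. Left to right, the brown rack (row ~222) holds slim (240), square (279), round (325) and oblong (360). The white rack lies behind it at row ~130, with a glass at its left end (147,127). Blue and yellow decoys stand in front of the brown rack, around row 285.

```bash
cat > h.py <<'E'
import numpy as np,cv2
from scipy.spatial.transform import Rotation as R
def cloud(f):
    K=f["mtx"];d=f["depth"];v,u=np.mgrid[:420,:560]
    p=np.dstack([(u-K[0,2])/K[0,0]*d,(v-K[1,2])/K[1,1]*d,d])
    a=f["attitude"];return p@R.from_quat([a[1],a[2],a[3],a[0]]).as_matrix().T+f["xyz"]
E
python3 - <<'E'
from h import *
f=dict(np.load("top0.npz"));P=cloud(f);img=f["img"]
hsv=cv2.cvtColor(img,cv2.COLOR_BGR2HSV)
z=P[...,2]
print("table z",np.median(z[300:340,100:180]),np.median(z[170:190,400:480]))
# white rack
m=np.zeros(z.shape,bool);m[98:165,163:335]=1
m&=(z>16)&(z<30)&(hsv[...,1]<90)&(hsv[...,2]>120)
r=cv2.minAreaRect(P[m][:,:2].astype(np.float32));print("B",r,np.median(z[m]))
m=np.zeros(z.shape,bool);m[195:255,216:385]=1
m&=(z>7)&(z<30)
r=cv2.minAreaRect(P[m][:,:2].astype(np.float32));print("A",r,np.median(z[m]))
for n,(u,v,w) in dict(slim=(240,225,20),sq=(279,224,18),rd=(325,222,18),ob=(360,218,18),y1=(293,284,18),y2=(360,294,18),bl=(219,282,18),glass=(135,118,32)).items():
    s=np.s_[v-w:v+w,u-w:u+w];q=P[s].reshape(-1,3);q=q[q[:,2]>30]
    t=q[q[:,2]>q[:,2].max()-12];b=q[q[:,2]<88]
    print(n,"zmax",q[:,2].max().round(),"cap",((t.max(0)+t.min(0))/2)[:2].round(1),len(t),"r",np.hypot(*t.mean(0)[:2]).round(),"all",q.min(0).round(),q.max(0).round())
    g=q[(q[:,2]>q[:,2].max()-36)&(q[:,2]<q[:,2].max()-18)]
    if len(g)>5: print("   shoulder",cv2.minAreaRect(g[:,:2].astype(np.float32)))
c=img[95:260,160:390];cv2.imwrite("pics/c1.png",cv2.resize(c,None,fx=3.4,fy=3.4,interpolation=cv2.INTER_CUBIC))
E
```

```text
table z -1.0597607355489345 -1.0869415122165265
B ((642.3109130859375, 65.06594848632812), (314.4207763671875, 87.98175811767578), 86.83218383789062) 20.842951137630337
A ((455.81915283203125, -48.19940185546875), (86.18029022216797, 314.5235290527344), 4.033631801605225) 11.103939107060114
slim zmax 792.0 cap [378.4 -24.4] 11 r 379.0 all [378. -24.  32.] [466.  77. 792.]
sq zmax 792.0 cap [378.4 -24.4] 5 r 379.0 all [378. -30.  33.] [473.  19. 792.]
rd zmax 792.0 cap [378.4 -24.4] 6 r 379.0 all [ 378. -113.   33.] [476. -24. 792.]
ob zmax 792.0 cap [378.4 -24.4] 2 r 379.0 all [ 378. -183.   31.] [481. -24. 792.]
y1 zmax 792.0 cap [378.4 -24.4] 6 r 379.0 all [311. -64.  32.] [378.  -7. 792.]
y2 zmax 792.0 cap [378.4 -24.4] 5 r 379.0 all [ 299. -181.   30.] [378. -24. 792.]
bl zmax 792.0 cap [378.4 -24.4] 4 r 379.0 all [311. -24.  32.] [378. 128. 792.]
glass zmax 792.0 cap [378.4 -24.4] 19 r 379.0 all [378. -24.  30.] [682. 316. 792.]
```

View pics/c1.png

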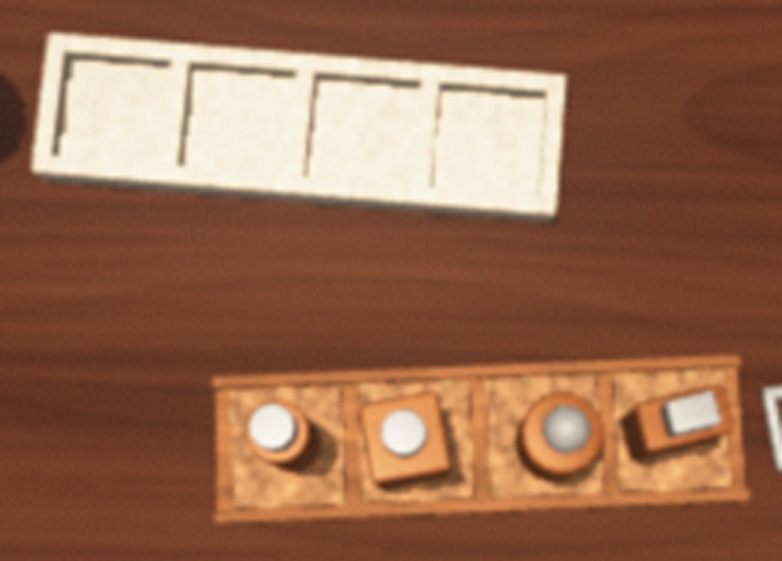

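The crop shows the white rack's four empty stalls and the four bottles. Square is at (408,437), turned slightly, and oblong is at (680,422), turned about 15°. The rack fits look good, so next I get the bottle poses from valid depth only.

```bash
python3 - <<'E'
from h import *
f=dict(np.load("top0.npz"));P=cloud(f);P[f["depth"]<=0]=np.nan
P[...,2]+=1.1
for n,(u,v,w) in dict(slim=(243,223,20),sq=(279,224,18),rd=(325,222,18),ob=(360,218,18),y1=(293,284,18),y2=(360,294,18),bl=(219,282,18),glass=(135,118,32)).items():
    q=P[v-w:v+w,u-w:u+w].reshape(-1,3);q=q[(q[:,2]>25)]
    zm=np.percentile(q[:,2],97);t=q[q[:,2]>zm-8]
    print(n,"ztop",zm.round(1),"cap",((t.max(0)+t.min(0))/2)[:2].round(1),t.mean(0)[:2].round(1),len(t),"all",q.min(0).round(),q.max(0).round())
    for lo,hi in ((zm-34,zm-16),):
        g=q[(q[:,2]>lo)&(q[:,2]<hi)]
        if len(g)>5: print("   shoulder",len(g),cv2.minAreaRect(g[:,:2].astype(np.float32)),g[:,2].mean())
    g=q; print("   all",cv2.minAreaRect(g[:,:2].astype(np.float32)))
A=np.array([455.8,-48.2]);a=np.radians(4.03)
for y in(114,38,-38,-114):print("pad",A+[-y*np.sin(a),y*np.cos(a)])
B=np.array([642.3,65.1]);b=np.radians(-3.17)
for y in(114,38,-38,-114):print("stall",B+[-y*np.sin(b),y*np.cos(b)])
E
```

```text
slim ztop 117.7 cap [448.5  62.2] [448.4  61.5] 145 all [432.  45.  25.] [466.  77. 120.]
   shoulder 118 ((449.34991455078125, 61.653221130371094), (32.908512115478516, 30.789688110351562), 3.347287893295288) 91.81922130796362
   all ((448.99920654296875, 61.12974166870117), (33.66987228393555, 31.793907165527344), 3.347287893295288)
sq ztop 108.9 cap [448.7  -5.6] [448.5  -5.4] 143 all [423. -30.  26.] [473.  19. 111.]
   shoulder 420 ((448.7973327636719, -5.430166244506836), (44.19108581542969, 44.016273498535156), 11.910246849060059) 81.76626434181699
   all ((448.7745361328125, -5.439571380615234), (44.19609069824219, 44.024166107177734), 12.000480651855469)
rd ztop 105.8 cap [453.8 -91.3] [453.7 -90.8] 135 all [ 431. -113.   25.] [476. -68. 108.]
   shoulder 310 ((453.6885070800781, -91.10236358642578), (44.48240280151367, 43.61161804199219), 46.43653869628906) 77.59326798175172
   all ((453.3385009765625, -90.76948547363281), (44.48240280151367, 44.577674865722656), 46.43653869628906)
ob ztop 105.1 cap [ 463.1 -156.8] [ 463.2 -156.6] 151 all [ 444. -183.   27.] [ 481. -130.  1
[... 1153 characters left out ...]
((338.5500793457031, 101.02993774414062), (44.27484893798828, 44.233551025390625), 66.5936050415039)
glass ztop 95.9 cap [649.3 282.1] [649.9 282.6] 343 all [616. 248.  25.] [682. 316.  99.]
   shoulder 310 ((649.7464599609375, 279.9835510253906), (62.50918197631836, 60.61583709716797), 36.536922454833984) 71.05891277182255
   all ((649.3306274414062, 282.05035400390625), (65.76242065429688, 67.39739990234375), 0.6227817535400391)
pad [447.78821823  65.51812236]
pad [453.12940608 -10.29395921]
pad [458.47059392 -86.10604079]
pad [ 463.81178177 -161.91812236]
stall [648.60405351 178.92556351]
stall [644.40135117 103.0418545 ]
stall [640.19864883  27.1581455 ]
stall [635.99594649 -48.72556351]
```

```bash
cat >> h.py <<'E'
from plant import robot
def down(th): # tool down, tool y at angle th (rad)
    a=(th+np.pi/2)/2;return np.array([0,np.cos(a),np.sin(a),0])
Z=212
AY,BY=np.radians(4.03),np.radians(-3.17)
# name: pick xy, yaw of grasp, grasp height, glass width, stall xy
J=dict(slim=((448.9,61.5),AY,58,34,(636.0,-48.7)),square=((448.7,-5.5),np.radians(12),48,44,(640.2,27.2)),
 round=((453.6,-91),AY,46,46,(644.4,103.0)),oblong=((463.4,-157),np.radians(15.2),46,28,(648.6,178.9)))
E
python3 - <<'E'
from h import *
for n,(p,a,h,w,b) in J.items():
    for xy,z,t in((p,Z,a),(p,12+h-2,a),(b,Z,BY),(b,8+h-2,BY)):
        q=robot.solve_ik([*xy,z],down(t)); print(n,z,None if q is None else np.round(q,2))
p,a,h,w,b=J["slim"]
s=robot.state()["position"]
robot.movep([*p,Z],down(a))
robot.grip(75,30)
s=robot.state();f=robot.grab_frame("wrist");cv2.imwrite("pics/w1.png",f["img"])
print(s["t"],s["position"],s["grip_width"],f["mount"].round(3).tolist())
q=s["ee_rot"];f["xyz"]=np.array(s["position"])
Rt=R.from_quat([q[1],q[2],q[3],q[0]]).as_matrix()
T=f["mount"];K=f["mtx"];d=f["depth"];v,u=np.mgrid[:420,:560]
c=np.dstack([(u-K[0,2])/K[0,0]*d,(v-K[1,2])/K[1,1]*d,d])
P=(c@T[:3,:3].T+T[:3,3])@Rt.T+s["position"]
P=P[d>0]
for n,(p,*_ ) in J.items():
    g=P[(np.hypot(P[:,0]-p[0],P[:,1]-p[1])<30)&(P[:,2]>96)&(P[:,2]<125)]
    if len(g)>30: print(n,len(g),((g.max(0)+g.min(0))/2).round(1),g.mean(0).round(1),np.percentile(g[:,2],97))
E
```

```text
slim 212 [-0.01  0.3   2.01 -0.    0.84 -0.08]
slim 68 [-0.01  0.56  2.14 -0.    0.45 -0.08]
slim 212 [-0.18  0.54  1.57 -0.    1.03 -0.12]
slim 64 [-0.18  0.73  1.68 -0.    0.74 -0.12]
square 212 [-0.16  0.29  2.02 -0.    0.83 -0.37]
square 58 [-0.16  0.57  2.15 -0.    0.41 -0.37]
square 212 [-0.06  0.55  1.56 -0.    1.03 -0.01]
square 54 [-0.06  0.74  1.67 -0.    0.72 -0.01]
round 212 [-0.34  0.31  1.99 -0.    0.84 -0.41]
round 56 [-0.34  0.59  2.12 -0.    0.43 -0.41]
round 212 [ 0.06  0.57  1.53 -0.    1.05  0.11]
round 52 [ 0.06  0.76  1.64 -0.    0.74  0.11]
oblong 212 [-0.46  0.35  1.93 -0.    0.87 -0.73]
oblong 56 [-0.46  0.61  2.06 -0.    0.48 -0.73]
oblong 212 [ 0.17  0.59  1.47 -0.    1.08  0.23]
oblong 52 [ 0.17  0.78  1.59 -0.    0.78  0.23]
2.5333 [448.9276187   61.82859668 211.99344136] 74.97542915043526 [[-0.002, -0.964, -0.266, 67.92], [1.0, -0.002, -0.001, 0.172], [0.0, -0.266, 0.964, -124.647], [0.0, 0.0, 0.0, 1.0]]
slim 919 [448.9  63.5 106.3] [448.7  65.1 113.1] 115.9611722260589
square 732 [448.7  -4.2 102.3] [448.6  -2.  105.5] 107.9050475493418
```

View pics/w1.png

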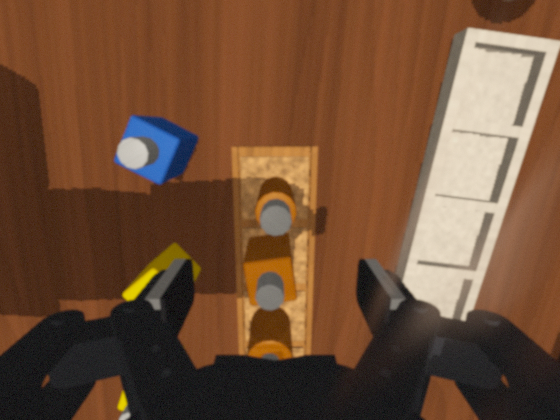

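The wrist view shows slim at (275,215) and square at (270,290). Both agree with the top camera to about 2 mm, so I pick slim and place it, watching the force.

```bash
cat >> h.py <<'E'
def transfer(n):
    p,a,h,w,b=J[n];p=np.array(p)+[0,1];z=12+h-2
    if np.hypot(*(robot.state()["position"][:2]-p))>5: robot.movep([*p,Z],down(a))
    robot.grip(75,30)
    robot.move_straight([*p,z],150)
    robot.grip(max(w-10,0),30);s=robot.state();print(n,"gripped",s["grip_width"],s["grasp_force"])
    robot.move_straight([*p,z+20],60)
    robot.move_straight([*p,Z],150)
    robot.movep([*b,Z],down(BY));robot.hold(.2)
    s=robot.state();print("carry",s["grip_width"],s["grasp_force"],s["force"])
    zb=8+h-2
    robot.move_straight([*b,zb+4],130);robot.hold(.2);f0=robot.state()["force"][2]
    for dz in (3,2,1,0.2,-.6,-1.4):
        robot.move_straight([*b,zb+dz],20);f=robot.state()["force"][2]
        if f-f0>2.5:break
    print("set",dz,f-f0)
    robot.grip(w+24);robot.hold(.2)
    robot.move_straight([*b,zb+30],80);robot.move_straight([*b,Z],180)
    print("t",robot.state()["t"])
E
python3 - <<'E'
from h import *
transfer("slim")
f=robot.grab_frame("scene");cv2.imwrite("pics/s1.png",f["img"])
E
```

```text
slim gripped 33.38635387352737 29.24666851758957
carry 33.20420067132737 29.97911900281906 [-0.58212611 -0.49387759 -2.12263977]
set 0.2 5.762028442460574
t 11.2333
```

View pics/s1.png

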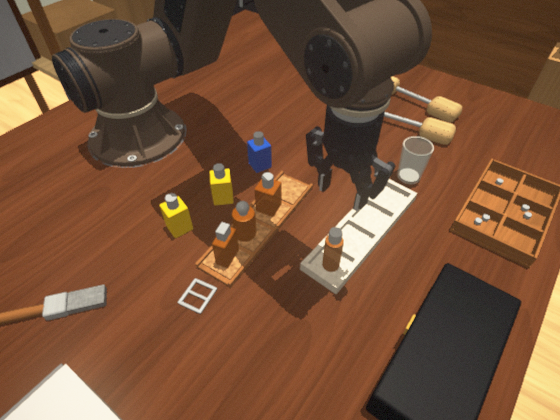

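Slim stands upright in the rightmost stall (334,250), and the other bottles are undisturbed. I continue with the rest.

```bash
sed -i 's/^    robot.move_straight(\[\*p,z+20\],60)/    assert abs(s["grip_width"]-w)<4\n&/' h.py
python3 - <<'E'
from h import *
for n in("square","round","oblong"): transfer(n)
robot.movep([470,-100,300],down(0))
f=robot.grab_frame("scene");g=robot.grab_frame("top");np.savez("top1.npz",**g)
cv2.imwrite("pics/s2.png",f["img"]);cv2.imwrite("pics/t2.png",g["img"])
E
```

```text
square gripped 43.63710552973617 30.366116166114807
carry 43.524357204149716 30.937898755073547 [ 0.39529943  0.05104147 -2.13114139]
set 0.2 6.334045876812187
t 20.9417
round gripped 45.20617079992833 29.723133444786072
carry 45.1856626847154 30.983011722564697 [-0.31539855 -0.15390134 -2.21409959]
set 0.2 6.51781710294942
t 30.9417
oblong gripped 27.597360363251685 33.96173894405365
carry 27.722022967945364 32.93949544429779 [-0.39312033  1.15701542 -2.79787773]
set 0.2 3.6243303718425515
t 41.7167
```

View pics/s2.png

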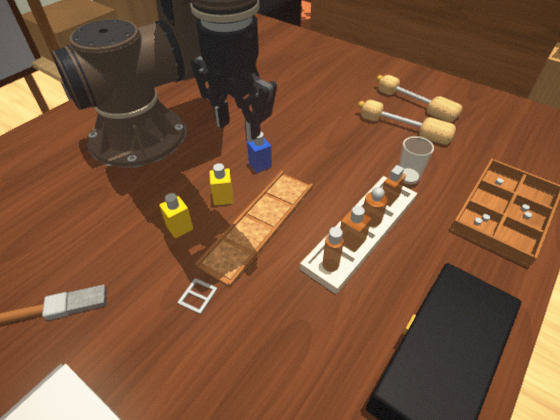

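View pics/t2.png

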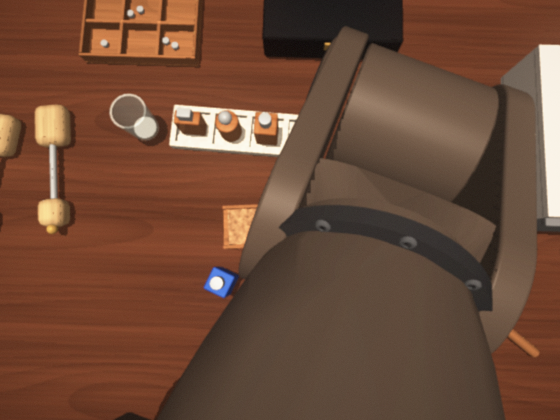

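In both views all four bottles stand in the white rack, in the order slim, square, round, oblong from right to left. Before handing in, I move the arm clear and check heights and positions by depth.

```bash
python3 - <<'E'
from h import *
robot.move_j([1.181,0.491,1.559,0,1.092,-0.106]);robot.hold(.3)
f=robot.grab_frame("top");P=cloud(f);P=P[f["depth"]>0]+[0,0,1.1]
for n,(p,a,h,w,b) in J.items():
    g=P[(np.hypot(P[:,0]-b[0],P[:,1]-b[1])<36)&(P[:,2]>40)]
    t=g[g[:,2]>g[:,2].max()-10];r=cv2.minAreaRect(g[:,:2].astype(np.float32))
    e=R.from_euler('z',-BY).as_matrix()[:2,:2]@(np.array(r[0])-b)
    print(n,np.percentile(g[:,2],97).round(1),"cap-stall",(t.mean(0)[:2]-b).round(1),"body-stall",e.round(1),np.round(r[1]),round(r[2],1))
E
```

```text
slim 113.3 cap-stall [-1.5 -0.4] body-stall [-3.7 -0.3] [33. 28.] 81.5
square 105.0 cap-stall [-1.7 -1.5] body-stall [-1.1 -1.3] [44. 44.] 87.8
round 101.2 cap-stall [-2.3 -2.2] body-stall [-1.3 -1.8] [44. 45.] 4.9
oblong 101.0 cap-stall [-1.5 -2.5] body-stall [-1.2 -2.2] [49. 28.] 87.3
```

All four are upright, on their stall floors and centred to within about 4 mm.

```bash
python3 -c "
from plant import robot
print(robot.state()['t'],robot.sign_off())"
```

```text
the job is handed in; nothing more can be done
46.1417 None
```

All four bottles now stand upright in the white rack in reverse order (oblong, round, square, slim from left to right), and I handed the job in at 46 s.

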